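# Drive the stuck connector out of the dish-rack leg

## Robot

A 6-joint arm with a two-finger parallel gripper is mounted at the origin on the work surface. World frame = base frame: x ahead of the robot, y to its left, z up, the work surface at z = 0. Lengths are in mm, angles in rad, forces in N, time in s.
With the tool pointing down it reaches from about 350 to 875 mm from the base axis. Payload 4.2 kg.
Tool frame: the origin (TCP) lies midway between the tips of the shut fingers; the grasp point (between the pads) lies 19 mm behind it (arm.grip_point_offset is the distance from the TCP to the grasp point, in mm); z points along the fingers, x is the direction in which the jaws open and shut, and the axes are right-handed (so a half turn about z gives the same grasp; the last joint's range is limited). The gripper opens to 85 mm and grips with 20 to 120 N. Pads are 22 mm wide; open, the fingers measure 114 mm over their backs; the gripper's body (76 mm by 85 mm) begins 54 mm behind the grasp point. The pads swing forward as they close: fully open they stand 13 mm farther back than shut.
Start: joints at [1.439, 0.385, 0.008, 0, -1.194, -0.259], TCP at [238.047, 577.869, 231.312] pointing down, gripper open.
Joint ranges: [-3.14, 3.14], [-1.21, 2.06], [-1.07, 1.41], [-3.16, 2.05], [-2.99, -0.16], [-3.1, 3.1]. Speed limits (rad/s): [2.79, 2.79, 3.14, 3.14, 3.14, 3.14].

## Interface

Orientations are given as a unit quaternion [x, y, z, w].
In Python, from bench import arm gives the robot as it stands.
- The arm moves only by the tool move_arm, never from a script. Its argument "targets" is a list of rows, each a list of 7 numbers: the shift along the tool's x, y, z in cm, then the turn, a rotation vector about the tool's x, y, z in degrees, then the closure in counts, from 0 (fully open) to 255 (shut). In form: [[x, y, z, wx, wy, wz, grip], ...]. A call has 1 to 20 rows; each row is the pose to reach, as a shift and turn from the pose commanded when the call began, along the tool's axes at that moment; what a row does not reach only later rows make up. A row lasts 1/8 s, in which the tool goes at most 62.5 mm and 10.7 degrees, less where a joint would pass 70% of its speed; a pose out of reach is approached as far as the arm can. A call with a gripper value outside its range is refused whole. The fingers move at their own pace and stop on an object; the grip force is fixed at half the most. Time passes only in rows, so rows that repeat a pose let the fingers close. It gives the time, the measured TCP pose, the force and the opening at its end, in the units of the state.
- arm.read_state(): the state, without advancing time (a new reading comes with each control period).
- arm.get_image(name): name is "scene" or "top"; returns (picture, depth): 384x512x3 uint8, blue, green, red; 384x512 float32, mm along the optical axis (not along the pixel's ray), 0 where there is no reading.
- arm.camera_params(name): a dict with "mtx" (3x3 intrinsics, pixels), "world_to_cam" (4x4, takes a point from world to camera coordinates). Camera axes: x right, y down, z forward; pixel columns grow to the right and rows downward; lengths in mm; the calibration is good to about 2 mm. A picture is of the moment at which its call begins. camera_params takes no time and is no camera call.
- arm.job_done(): hands the job in, once; it reports no verdict.
Trained networks look in the newest picture that a camera, given by its name, has taken for a name from the list of things; names that differ only in an ending like _2 or _b are one class to them, and where a whole thing is asked for, a point or a joint stands for the part that bears it (a point fixed in the world has none). Each returns a list of dicts, best first, with "score" (0 to 1); they miss things now and then, are a little off and sometimes report something else, mostly with a low value. They report only what shows in the picture. A call takes as long as a camera call.
- arm.search_frame(thing, camera): "bbox" ([left, top, right, bottom] in pixels, round what is visible of it).
- arm.tip_of(thing, camera): "uv" ([column, row] in pixels: a listed point, or the origin of a listed thing).
The state is a dict: "clock": time; "joints": joint angles; "joint_vel": joint speeds; "joint_efforts": joint torques, N m; "position": TCP position; "ee_rot": TCP orientation; "contact_force": force on the tool from outside, world axes, zero at the start; "wrist_torque": the same for the moment, N m; "gripper_width": finger opening in mm.
Only numpy, scipy, OpenCV 4.12 (cv2) and the standard library are available. Lean on these libraries where they do the work, as an engineer would, in place of code of your own. Each camera call takes 0.05 s, during which the arm holds its last target.

## Task

A brass connector block is stuck inside the blue leg tube of the dish rack, which is clamped level in the grey stand. Take the wooden spoon from its green rest, feel its handle end into the flanged mouth of the tube without forcing it against the tube, push the block right through so that it drops out of the far end into the steel bowl, then lay the spoon back across both posts of its rest. Leave the other things on the table where they are.

Things in the scene. Friction and masses are not known exactly. Their poses are not given: they have to be found in the camera images.
- stand: Grey stand screwed to the table, base 90 x 130 x 12 mm. Between two upright cheeks (inner faces 88 mm apart, tops 100 mm high, x -23 to 23 mm) lies a level blue square tube, parallel to the stand's x, its axis 95 mm above the table. Origin on the table; x = push direction (tube mouth to far end), z up. The tube cracks if the spoon presses on it with over 20 N; keep the robot itself off it.
- mouth (a point): On the stand's middle plane, 95 mm up, in the plane of the tube's mouth, 40 mm behind the stand's origin; x points into the tube. The tube, carelessly clamped, sits up to 26 mm to either side (y) of this point, fixed, by an amount no pose tells: find the bore by touch or eye. Bore 22 mm square. Flat flange round it 48 mm wide, 36 high, 8 thick, its outer face in the mouth plane.
- tube (a joint): How far (m) the blue tube has shifted along the stand's x in its rubber lining: 0 at rest, about 1.25 mm for every 10 N pushed along it; it springs back. It tells nothing of the sideways place.
- block_zone (a point): On the middle plane, 50 mm in from the mouth. Near here a brass block (24 long, 19 wide, 20.5 mm high, 55 to 90 g) is stuck, its near face 26 to 44 mm inside the mouth. A spring tongue in the tube's roof, hanging 1.8 mm into the bore from 17 to 82 mm inside, ramped at the mouth side, holds it with 5 to 10 N of friction: it slides steadily under that push and stays where left.
- outlet (a point): On the middle plane at the tube's far end, 100 mm beyond point mouth along x (the tube is 100 mm long, 28 mm square outside). The block falls out by itself when it is more than half out; a handle end pushed 104 mm into the tube has surely cleared it.
- catch: Round stainless steel bowl, rim 160 mm across, 40 mm high, fixed on the table under the tube's far end; the block drops into it. Origin at the centre of its underside.
- rest: Green plastic spoon rest fixed to the table, base 200 x 70 x 6 mm, two posts 14 mm thick at x = -85 and +85 mm, their notch floors 31 mm above the table, notches 44 mm wide between cheeks 14 mm higher. Between the posts 156 mm is free for the fingers. Origin on the table at its centre; x along its length, z up.
- spoon: Wooden spoon, straight handle 17 x 17 mm from x = -100 to +170 mm, paddle 50 mm wide, 10 thick from x = -100 to -197 mm; 70 g, centre of mass at about x = -10 mm. Origin on the handle's axis; x towards the free handle end, z up. It starts lying across the rest's posts, axis 39.5 mm above the table, nearly parallel to the rest's x. Grip it firmly (40 N or more) across the handle near the origin.
- handle_end (a point): Centre of the end face of the spoon's handle, the end to push with, 170 mm from the spoon's origin along its x.
- flask: Green plastic food flask, 120 mm across, 187 mm high. Bystander, leave alone. Origin under its centre.
- plate: Stainless steel plate, 220 mm across, 22 mm high. Bystander. Origin under its centre.
- mug: White ceramic mug, 82 mm across, 95 mm high, handle at its +y. Bystander. Origin under its centre.
- cup: Blue plastic cup, 74 mm across, 110 mm high. Bystander. Origin under its centre.
- jar: Amber jar with a red lid, 70 mm across, 110 mm high. Bystander. Origin under its centre.

How it is judged:
By the outcome, as a careful person would: the job done as asked, in the order asked, and still so for the second after the job is handed in, with the robot touching nothing.
It also fails if it takes over 64 s, if anything falls off the work surface, if the arm or the gripper's body presses on something with over 40 N, if the wrist force passes 120 N, or if a joint passes its speed limit or range.

## Working session

There is one attempt and no reset: what is moved stays moved. The work goes in short steps, Python scripts to look and compute and a tool call to move; the robot and the scene stay as the last step left them, time stands still between calls to the robot, and variables do not carry over. Pictures are saved under pics/ and viewed, and the job is handed in when it is done.

Besides the shell and the picture viewer there is one more tool, called as name(argument=value, ...), one argument or row to a line, values as JSON. move_arm: Moves the arm, as the interface text tells. Its arguments: {"type":"object","properties":{"targets":{"type":"array","items":{"type":"array","items":{"type":"number"}}}},"required":["targets"]}

```bash
ls; mkdir -p pics
python3 - <<'E'
from bench import arm
import cv2
print(arm.read_state())
for n in("scene","top"):
    p,d=arm.get_image(n);cv2.imwrite(f"pics/{n}0.png",p)
    import numpy as np
    np.save(f"pics/{n}_d0.npy",d)
    c=arm.camera_params(n);print(n,c)
    for t in["stand","rest","spoon","handle_end","catch","mouth","outlet","flask","plate","mug","cup","jar"]:
        try:
            print(t,arm.tip_of(t,n)[:2],arm.search_frame(t,n)[:1] if t in("stand","rest","spoon","catch") else "")
        except Exception as e: print(t,e)
print(arm.read_state()["clock"])
E
```

```text
pics
{'clock': 0.0, 'joints': array([ 1.43860089e+00,  3.85568138e-01,  6.59757279e-03, -5.19649451e-04,
       -1.19398564e+00, -2.58597824e-01]), 'joint_vel': array([ 0.00017102, -0.00158818,  0.00078618, -0.00056581,  0.00026329,
        0.00068059]), 'joint_efforts': array([-1.48652027e-03, -3.92289519e+01,  1.88394892e+01,  4.18626130e+00,
       -4.63826931e-03, -8.03823525e-06]), 'position': array([237.83049163, 577.33737434, 230.20046822]), 'ee_rot': array([-5.56282296e-01,  8.30992649e-01, -6.50703654e-04, -8.95083375e-04]), 'contact_force': array([ 0.0981601 , -1.13326291, -0.52247569]), 'wrist_torque': array([-0.03363528, -0.02352155, -0.01172659]), 'gripper_width': 85.8735198329106}
scene {'mtx': array([[448.72371577,   0.        , 256.88762582],
       [  0.        , 448.72371577, 198.59912488],
       [  0.        ,   0.        ,   1.        ]]), 'world_to_cam': array([[ 4.89161085e-01,  8.72192308e-01,  1.41812671e-03,
        -2.92484179e+02],
       [ 7.25660003e-01, -4.06076665e-01, -5.55445138e-01,
        -3.77823329e+02],
       [-4.83879109e-01,  2.72731225e-01,
[... 1683 characters left out ...]
39.7, 347.7, 266.4], 'score': 0.64}]
spoon [{'uv': [317.1, 254.8], 'score': 0.61}] [{'bbox': [259.7, 247.6, 380.9, 262.7], 'score': 0.81}]
handle_end [{'uv': [259.0, 249.6], 'score': 0.94}, {'uv': [220.3, 193.9], 'score': 0.59}] 
catch [{'uv': [183.9, 190.7], 'score': 0.94}] [{'bbox': [157.8, 167.1, 210.4, 223.6], 'score': 0.58}]
mouth [{'uv': [226.1, 188.8], 'score': 0.83}] 
outlet [] 
flask [{'uv': [116.7, 190.6], 'score': 0.98}, {'uv': [248.4, 138.9], 'score': 0.65}] 
plate [{'uv': [317.8, 156.5], 'score': 0.94}] 
mug [{'uv': [408.3, 206.3], 'score': 0.88}, {'uv': [219.6, 192.7], 'score': 0.73}] 
cup [{'uv': [247.9, 138.5], 'score': 0.95}] 
jar [{'uv': [132.5, 245.0], 'score': 0.64}] 
1.7
```

Run:
```python
import cv2
p=cv2.imread("pics/top0.png");cv2.imwrite("pics/t1.png",cv2.resize(p[130:280,150:400],None,fx=3,fy=3,interpolation=cv2.INTER_CUBIC))
p=cv2.imread("pics/scene0.png");cv2.imwrite("pics/s1.png",cv2.resize(p[140:260,90:370],None,fx=2.8,fy=2.8,interpolation=cv2.INTER_CUBIC))
```

```text
(no output)
```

View pics/t1.png

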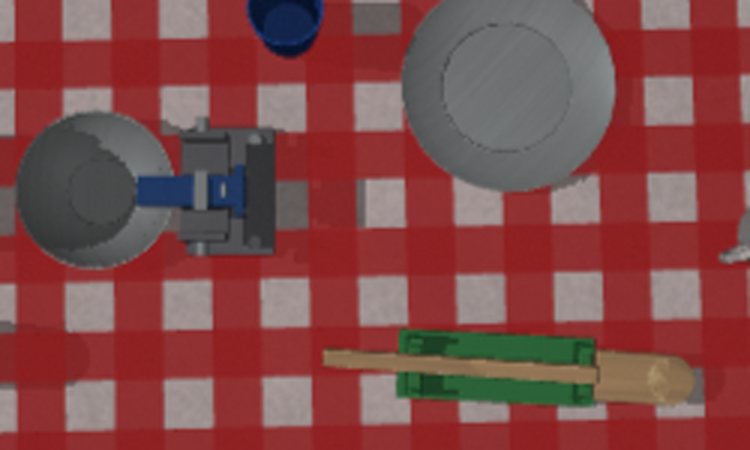

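View pics/s1.png

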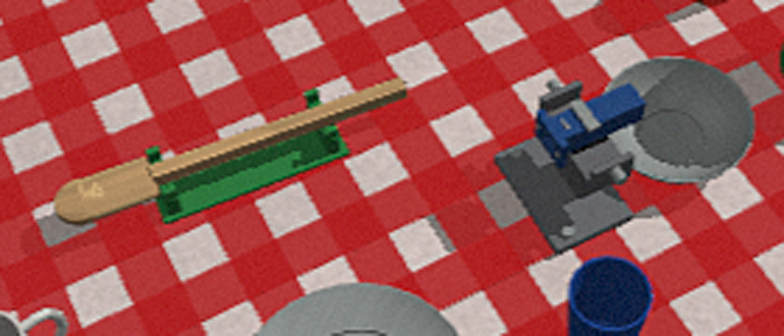

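View pics/top0.png

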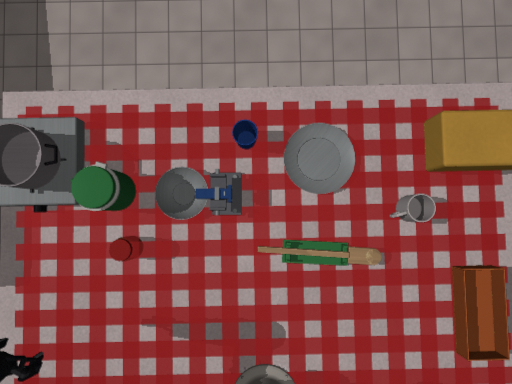

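```bash
cat > h.py <<'E'
import numpy as np,cv2
from bench import arm
def cloud(n,p,d):
    c=arm.camera_params(n);K=c["mtx"];T=np.linalg.inv(c["world_to_cam"])
    v,u=np.mgrid[:p.shape[0],:p.shape[1]]
    X=np.stack([(u-K[0,2])/K[0,0]*d,(v-K[1,2])/K[1,1]*d,d],-1)
    return X@T[:3,:3].T+T[:3,3]
def ray(n,uv,z):
    c=arm.camera_params(n);K=c["mtx"];T=np.linalg.inv(c["world_to_cam"])
    r=T[:3,:3]@np.linalg.inv(K)@np.array([uv[0],uv[1],1.]);o=T[:3,3]
    return o+r*(z-o[2])/r[2]
def proj(n,P):
    c=arm.camera_params(n);q=c["world_to_cam"][:3,:3]@P+c["world_to_cam"][:3,3];q=c["mtx"]@q;return q[:2]/q[2]
def line(P): # fit xy line
    m=P.mean(0);u,s,v=np.linalg.svd(P-m,full_matrices=False);return m,v[0],s/np.sqrt(len(P))
E
python3 - <<'E'
from h import *
for n in("top","scene"):
    p=cv2.imread(f"pics/{n}0.png");d=np.load(f"pics/{n}_d0.npy");W=cloud(n,p,d)
    h=cv2.cvtColor(p,cv2.COLOR_BGR2HSV);H,S,V=[h[...,i].astype(int) for i in range(3)]
    box={"top":(255,240,395,270),"scene":(100,160,245,230)}[n]
    m=np.zeros(H.shape,bool);m[box[1]:box[3],box[0]:box[2]]=1
    table=W[...,2][(np.abs(W[...,2])<15)&(d>0)];print(n,"table z",np.median(table))
    w=m&(H>8)&(H<25)&(S>60)&(V>90)&(W[...,2]>25)
    P=W[w];print("spoon n",len(P),P.min(0),P.max(0),"medz",np.median(P[:,2]))
    top=P[P[:,2]>np.median(P[:,2])-4];hd=top[top[:,1]>top[:,1].max()-240]
    mm,dr,s=line(hd[:,:2]);print("handle line",mm,dr,s,np.degrees(np.arctan2(dr[1],dr[0])), 'zfit',np.polyfit(hd[:,1],hd[:,2],1))
    b=(H>100)&(H<125)&(S>120)&(V>40)
    bb={"top":(190,170,245,215),"scene":(270,160,325,205)}[n]
    m[:]=0;m[bb[1]:bb[3],bb[0]:bb[2]]=1
    P=W[b&m];print("tube n",len(P),np.percentile(P,[1,50,99],axis=0))
    for lo,hi in((100,108),(106,111),(111,118)):
        Q=P[(P[:,2]>lo)&(P[:,2]<hi)]
        if len(Q)>5: print(lo,len(Q),Q.min(0),Q.max(0),Q.mean(0))
    g=m*0>0;  
    gm=(H>40)&(H<85)&(S>100);m[:]=0;m[box[1]:box[3],box[0]:box[2]]=1
    P=W[gm&m];print("rest",P.min(0),P.max(0),P.mean(0))
    Q=P[P[:,2]>38];print("cheeks",len(Q),Q.min(0),Q.max(0))
print("mouth top",ray("top",[226.1,188.8],95),"scene",ray("scene",[290.3,192.9],95))
print("stand",ray("top",[220.4,193.4],0),ray("scene",[296.2,206.7],0),ray("scene",[285.5,191.3],0))
print("bowl",ray("top",[183.9,190.7],0),ray("scene",[331.5,189.6],0))
print("spoon",ray("top",[317.1,254.8],39.5),ray("scene",[175,191.5],39.5))
print("he",ray("top",[259,249.6],39.5),ray("scene",[231.5,174.2],39.5))
print("rest",ray("top",[316.1,250],0),ray("scene",[174.5,199.3],0))
for t,a,b in(("flask",[116.7,190.6],[387.8,166.4]),("plate",[317.8,156.5],[217.9,279.6]),("mug",[408.3,206.3],[89.6,281.8]),("cup",[247.9,138.5],[304.3,263.8]),("jar",[132.5,245],[342.6,133.7])):
    print(t,ray("top",a,0)[:2],ray("scene",b,0)[:2])
E
```

```text
top table z 1.556317162102573
spoon n 1027 [ 392.90043429 -354.26693103   27.59329099] [ 542.63191587    8.55748163 1208.67479996] medz 47.35014876052173
handle line [ 436.02924759 -108.41359104] [-0.10950822 -0.99398589] [70.09973823 10.09066845] -96.28696733052256 zfit [ 0.24668974 86.21565991]
tube n 297 [[587.87051714  82.47994394  83.95912548]
 [608.06608071 134.2431121  110.35677   ]
 [627.14408776 178.95964958 115.85022695]]
100 42 [593.75598759  81.51756357 100.86787659] [620.63032261 173.60849081 107.98771911] [607.76648912 132.50351565 106.6778761 ]
106 170 [593.74863358  80.76181262 106.02204928] [624.54680567 179.15075782 110.98664955] [608.55465564 139.37793886 109.18285011]
111 109 [584.98289436  83.0931531  111.01736826] [629.90140413 178.55343836 116.82657668] [607.41853113 115.85941871 112.71713368]
rest [ 390.12652533 -263.86259198   -0.47062401] [ 542.63191587    7.61158409 1208.67479996] [ 429.27709766 -162.7567407    15.00112374]
cheeks 48 [ 394.51056264 -254.81029392   39.2910944 ] [ 542.63191587    7.61158409 1208.67479996]
scene table z 2.7303907133896246
spoo
[... 1226 characters left out ...]
56 118.54060782   0.        ]
bowl [624.09298216 233.25649298   0.        ] [618.2686764  239.39592078   0.        ]
spoon [ 423.04309367 -166.30484897   39.5       ] [ 428.58970041 -169.35501372   39.5       ]
he [442.04807641   5.52141985  39.5       ] [452.29487179  -2.5231755   39.5       ]
rest [ 433.67727416 -169.53248323    0.        ] [ 425.05883143 -175.82665811    0.        ]
flask [628.62198019 439.92438929] [630.76016472 437.70696045]
plate [ 722.04247564 -183.07032628] [ 709.20707025 -177.74520356]
mug [ 561.67071518 -458.41795356] [ 553.45456397 -468.28517021]
cup [782.68704922  32.86304281] [780.44696878  40.94601147]
jar [460.92300041 391.90376196] [455.17831778 394.73659316]
```

Run:
```python
from h import *
for n in("top","scene"):
    p=cv2.imread(f"pics/{n}0.png");d=np.load(f"pics/{n}_d0.npy");W=cloud(n,p,d)
    h=cv2.cvtColor(p,cv2.COLOR_BGR2HSV);H,S,V=[h[...,i].astype(int) for i in range(3)]
    X,Y,Z=W[...,0],W[...,1],W[...,2]
    w=(X>380)&(X<480)&(Y<20)&(Y>-380)&(Z>43)&(Z<53)&(H>8)&(H<25)&(S>60)
    P=W[w]
    print(n,"spoon")
    c=[]
    for y in range(-90,10,15):
        q=P[abs(P[:,1]-y)<7.5]
        if len(q): c.append((y,np.percentile(q[:,0],2),np.percentile(q[:,0],98),np.median(q[:,2])));print(np.round(c[-1],1),len(q))
    print(P[:,1].min(),P[:,1].max())
    for y in range(-230,-90,15):
        q=P[abs(P[:,1]-y)<7.5]
        if len(q): c.append((y,np.percentile(q[:,0],2),np.percentile(q[:,0],98),np.median(q[:,2])));print(np.round(c[-1],1),len(q))
    c=np.array(c);print("mid",np.polyfit(c[:,0],(c[:,1]+c[:,2])/2,1))
    t=(H>98)&(H<128)&(S>110)&(V>30)&(X>560)&(X<660)&(Y>60)&(Y<200)&(Z>104)
    print("tube")
    for y in range(76,190,6):
        q=W[t&(abs(Y-y)<3)]
        if len(q)>2: print(y,np.round([q[:,0].min(),q[:,0].max(),(q[:,0].min()+q[:,0].max())/2,np.median(q[:,2])],1),len(q))
    # stand cheeks grey & base
    g=(S<60)&(X>530)&(X<700)&(Y>60)&(Y<190)
    q=W[g&(Z>92)&(Z<106)];print("cheek tops",len(q),np.percentile(q,[1,50,99],axis=0).round(1))
    q=W[g&(Z>8)&(Z<17)];print("base",len(q),np.percentile(q,[1,50,99],axis=0).round(1))
    r=cv2.minAreaRect(q[:,:2].astype(np.float32));print(r)
    gr=(H>40)&(H<85)&(S>100)&(X>380)&(X<490)&(Y<-40)&(Y>-300)
    q=W[gr&(Z<60)&(Z>-5)];print("rest",cv2.minAreaRect(q[:,:2].astype(np.float32)),cv2.minAreaRect(q[q[:,2]>38][:,:2].astype(np.float32)))
```

```text
top spoon
[-90.  430.7 445.2  48.9] 30
[-75.  431.  446.   48.4] 31
[-60.  431.6 446.3  48.8] 28
[-45.  434.7 446.6  49.1] 25
[-30.  434.9 450.   49.4] 28
[-15.  435.3 450.1  49.2] 28
[  0.  438.2 451.8  48.5] 25
-354.2669310266062 8.557481634151594
[-230.   417.2  431.    48. ] 25
[-215.   419.4  434.1   49. ] 26
[-200.   419.3  434.7   49.3] 27
[-185.   422.8  434.9   49.6] 23
[-170.   423.1  437.6   48.3] 27
[-155.   423.6  438.4   48.5] 28
[-140.   426.7  438.7   48.8] 27
[-125.   427.   441.8   48.4] 27
[-110.   427.6  442.3   49.5] 30
[-95.  429.2 444.   49.7] 26
mid [8.67513451e-02 4.44783254e+02]
tube
82 [584.8 629.9 607.4 113.1] 19
88 [585.  629.9 607.4 113.2] 34
94 [593.7 619.2 606.4 110.2] 19
100 [593.8 619.3 606.6 110.5] 13
106 [594.  619.1 606.6 109.7] 23
112 [594.  619.6 606.8 109.6] 22
130 [594.4 619.5 607.  110.6] 10
136 [594.7 619.9 607.3 109.4] 20
142 [594.6 620.2 607.4 109.9] 21
148 [595.  620.2 607.6 110.4] 23
154 [595.  620.3 607.7 109.5] 24
160 [597.9 620.6 609.3 110.5] 19
166 [598.  620.6 609.3 108.7] 18
172 [598.1 620.7 609.4 110.1] 18
178 [598.1 620.7 609.4 1
[... 1341 characters left out ...]
3] 22
142 [595.5 622.  608.8 110.5] 16
148 [597.5 622.5 610.  110. ] 20
154 [595.7 623.  609.3 110.2] 24
160 [596.4 623.4 609.9 109.9] 19
166 [596.1 622.  609.  110.4] 21
172 [596.8 625.1 611.  110.7] 21
178 [597.4 623.8 610.6 110.4] 14
cheek tops 163 [[548.7  79.3  92.6]
 [657.7 117.3  99.4]
 [679.5 141.7 104.5]]
base 768 [[550.5  60.7   9. ]
 [631.   90.2  13.7]
 [677.5 187.4  16.9]]
((613.92529296875, 124.92001342773438), (129.61703491210938, 131.1282958984375), 89.9877700805664)
rest ((432.2600402832031, -166.26275634765625), (196.79969787597656, 64.06719207763672), 85.70735931396484) ((429.60235595703125, -166.49432373046875), (182.16392517089844, 59.446048736572266), 86.10031127929688)
```

```bash
cat >> h.py <<'E'
from scipy.spatial.transform import Rotation as Ro
def rel(pos,yaw,s=None):
    s=s or arm.read_state()
    R=Ro.from_quat(s["ee_rot"]);y=np.radians(yaw)
    x=np.array([np.cos(y),np.sin(y),0]);z=np.array([0,0,-1.]);T=Ro.from_matrix(np.stack([x,np.cross(z,x),z],1))
    sh=R.inv().apply(np.array(pos)-s["position"])/10
    rv=np.degrees((R.inv()*T).as_rotvec())
    print("t%.2f"%s["clock"],"pos",s["position"].round(2),"yaw",Ro.apply(R,[1,0,0]).round(4),"F",s["contact_force"].round(2),"w%.1f"%s["gripper_width"])
    print("shift cm",sh.round(3),"rot deg",rv.round(2))
E
python3 -c "
from h import *
rel([430.9,-160,110],175.04)"
```

```text
t1.70 pos [238.05 577.87 231.32] yaw [-0.3809 -0.9246 -0.    ] F [0.5  0.63 0.05] w85.4
shift cm [ 60.879 -45.937  12.132] rot deg [-0.    0.   72.57]
```

move_arm(
  targets=[
    [6,-4.6,0,0,0,0,0],
    [12,-9.2,0,0,0,8,0],
    [18,-13.8,0,0,0,16,0],
    [24,-18.4,0,0,0,24,0],
    [30,-23,0,0,0,32,0],
    [36,-27.6,0,0,0,42,0],
    [42,-32.2,2,0,0,52,0],
    [48,-36.8,4,0,0,62,0],
    [54,-41,7,0,0,72,0],
    [60.88,-45.94,12.13,0,0,72.57,0],
    [60.88,-45.94,12.13,0,0,72.57,0],
    [60.88,-45.94,12.13,0,0,72.57,0],
    [60.88,-45.94,12.13,0,0,72.57,0],
    [60.88,-45.94,12.13,0,0,72.57,0],
    [60.88,-45.94,12.13,0,0,72.57,0],
    [60.88,-45.94,12.13,0,0,72.57,0],
  ],
)

```text
clock: 3.7
position: [431.2, -159.2, 110.7]
ee_rot: [0.042, 0.999, 0.0, 0.001]
contact_force: [0.3, -0.6, -0.5]
gripper_width: 85.7
```

```bash
python3 -c "
from h import *
rel([430.9,-160,20.5],175.04)"
```

```text
t3.70 pos [ 431.18 -159.22  110.74] yaw [-0.9964  0.0848 -0.0015] F [ 0.31 -0.56 -0.46] w85.7
shift cm [ 0.035 -0.081  9.024] rot deg [0.01 0.09 0.09]
```

move_arm(
  targets=[
    [0,0,4,0,0,0,0],
    [0,0,7,0,0,0,0],
    [0,0,9,0,0,0,0],
    [0,0,9,0,0,0,120],
    [0,0,9,0,0,0,255],
    [0,0,9,0,0,0,255],
    [0,0,9,0,0,0,255],
    [0,0,9,0,0,0,255],
    [0,0,9,0,0,0,255],
    [0,0,9,0,0,0,255],
  ],
)

```text
clock: 4.95
position: [431.7, -160.0, 21.1]
ee_rot: [0.043, 0.999, -0.0, 0.001]
contact_force: [-1.5, 1.6, 7.2]
gripper_width: 15.9
```

```bash
python3 -c "
from h import *
rel([430.9,-160,20.5],175.04)"
```

```text
t4.95 pos [ 431.7  -160.02   21.09] yaw [-0.9963  0.0861 -0.0021] F [-1.47  1.62  7.21] w15.9
shift cm [ 0.08  -0.005  0.059] rot deg [0.   0.12 0.02]
```

```bash
python3 -c "
from h import *
rel([602.9,-130,75.6],178.5)"
```

```text
t4.95 pos [ 431.7  -160.02   21.09] yaw [-0.9963  0.0861 -0.0021] F [-1.47  1.62  7.21] w15.9
shift cm [-16.809   4.465  -5.417] rot deg [-0.    0.12 -3.44]
```

move_arm(
  targets=[
    [0,0,-2,0,0,0,255],
    [0,0,-5,0,0,0,255],
    [0,0,-7.5,0,0,0,255],
    [-4,1,-7.5,0,0,-1,255],
    [-9,2,-7,0,0,-2,255],
    [-14,3,-6,0,0,-3,255],
    [-16.8,4.46,-5.42,0,0.12,-3.44,255],
    [-16.8,4.46,-5.42,0,0.12,-3.44,255],
    [-16.8,4.46,-5.42,0,0.12,-3.44,255],
    [-16.8,4.46,-5.42,0,0.12,-3.44,255],
    [-16.8,4.46,-5.42,0,0.12,-3.44,255],
  ],
)

```text
clock: 6.32
position: [601.6, -130.4, 74.8]
ee_rot: [0.013, 1.0, 0.0, -0.001]
contact_force: [-0.4, -1.2, -0.2]
gripper_width: 15.9
```

Run:
```python
from h import *
rel([602.9,-130,75.6],178.5)
for n in("top","scene"):
    p,d=arm.get_image(n);cv2.imwrite(f"pics/{n}2.png",p);np.save(f"pics/{n}_d2.npy",d)
p=cv2.imread("pics/top2.png");a=cv2.resize(p[160:230,190:290],None,fx=7,fy=7,interpolation=cv2.INTER_CUBIC);cv2.imwrite("pics/t2c.png",a)
p=cv2.imread("pics/scene2.png");a=cv2.resize(p[150:260,200:340],None,fx=5,fy=5,interpolation=cv2.INTER_CUBIC);cv2.imwrite("pics/s2c.png",a)
```

```text
t6.33 pos [ 601.6  -130.41   74.76] yaw [-0.9996  0.027   0.0017] F [-0.35 -1.19 -0.21] w15.9
shift cm [-0.128  0.045 -0.084] rot deg [ 0.01 -0.1  -0.05]
```

View pics/t2c.png

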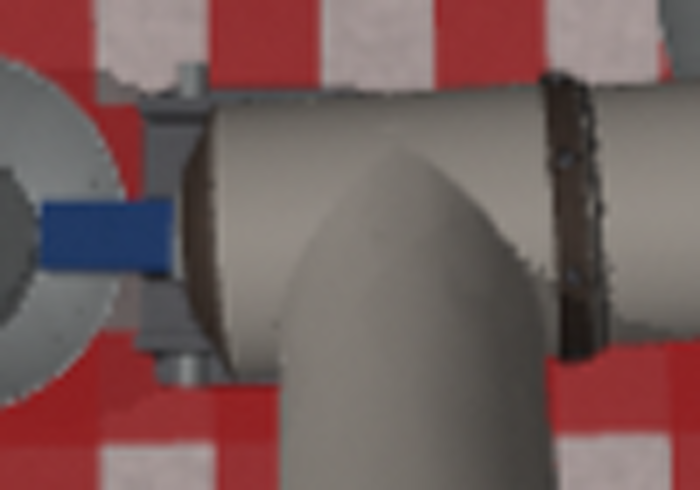

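View pics/s2c.png

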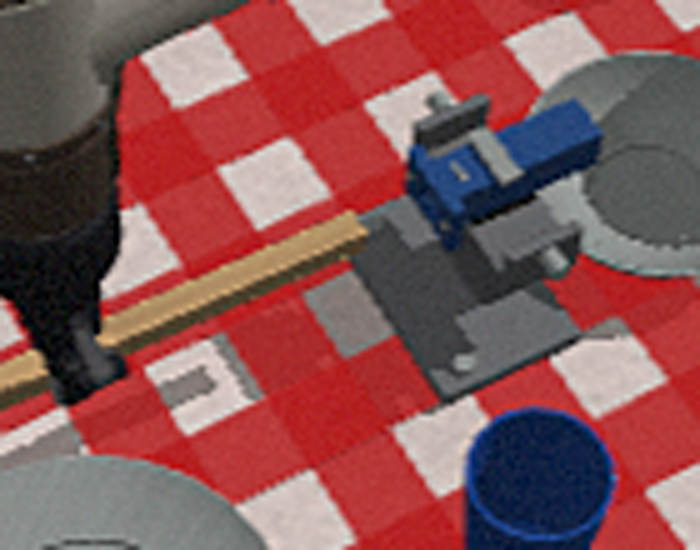

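Run:
```python
from h import *
# scene: warp metric plane at z and look at edges
def ortho(n,k,z,x0,x1,y0,y1,s=4):
    p=cv2.imread(f"pics/{n}{k}.png")
    xs=np.arange(x0,x1,1/s);ys=np.arange(y0,y1,1/s)
    c=arm.camera_params(n);M=c["mtx"]@c["world_to_cam"][:3]
    Xg,Yg=np.meshgrid(xs,ys)
    q=np.stack([Xg,Yg,0*Xg+z,0*Xg+1],-1)@M.T
    return cv2.remap(p,(q[...,0]/q[...,2]).astype(np.float32),(q[...,1]/q[...,2]).astype(np.float32),cv2.INTER_CUBIC)
for n,k,z,yr,nm in(("top","0",109,(93,178),"tube"),("scene","0",109,(93,178),"tube"),("scene","2",109,(93,178),"tube"),("top","0",113,(81,87),"flange"),("scene","0",113,(81,87),"flange"),("scene","2",113,(81,87),"flange"),("scene","2",103,(-60,35),"handle"),("scene","2",103.5,(-60,35),"handle"),("scene","0",48,(-60,0),"handle0"),("top","0",48,(-60,0),"handle0")):
    x0,x1=(570,650) if 'handle0' not in nm else (405,475)
    a=ortho(n,k,z,x0,x1,*yr).astype(float)
    tag=nm+n+k
    cv2.imwrite(f"pics/o_{tag}_{int(z)}.png",a)
    # edges: colour gradient per row band of 8mm
    g=np.linalg.norm(np.gradient(cv2.GaussianBlur(a,(0,0),3),axis=1),axis=2)
    out=[]
    B=max(24,int(32))
    for i in range(0,len(a)-B+1 if len(a)>B else 1,B):
        r=np.linalg.norm(np.gradient(cv2.GaussianBlur(a[i:i+B].mean(0)[None],(0,0),3)[0],axis=0),axis=1)
        pk=[j for j in range(4,len(r)-4) if r[j]==r[j-4:j+5].max() and r[j]>2]
        out.append((yr[0]+(i+B/2)/4,[(round(x0+j/4,1),round(r[j],1)) for j in pk]))
    print(tag,z)
    for o in out: print("  ",o)
```

```text
tubetop0 109
   (97.0, [(589.5, np.float64(2.9)), (593.2, np.float64(3.2)), (621.2, np.float64(2.5))])
   (105.0, [(589.5, np.float64(5.6)), (593.2, np.float64(4.1)), (623.2, np.float64(2.7))])
   (113.0, [(589.5, np.float64(4.9)), (593.5, np.float64(2.7)), (623.2, np.float64(2.6))])
   (121.0, [(590.5, np.float64(5.1)), (627.0, np.float64(3.2))])
   (129.0, [(594.0, np.float64(2.2))])
   (137.0, [(590.0, np.float64(5.1)), (594.0, np.float64(3.5)), (623.0, np.float64(3.0))])
   (145.0, [(571.5, np.float64(2.5)), (593.0, np.float64(3.7)), (622.2, np.float64(5.8))])
   (153.0, [(571.5, np.float64(3.5)), (593.0, np.float64(4.7)), (622.2, np.float64(5.4))])
   (161.0, [(593.5, np.float64(4.8)), (622.5, np.float64(5.6))])
   (169.0, [(593.8, np.float64(5.3)), (622.8, np.float64(6.2))])
tubescene0 109
   (97.0, [(573.5, np.float64(6.1)), (587.2, np.float64(6.0)), (592.8, np.float64(4.7)), (599.0, np.float64(2.2)), (612.8, np.float64(3.6)), (620.5, np.float64(6.3)), (636.5, np.float64(3.7)), (640.8, np.float64(11.7))])
   (105.0, [(573.5, np.float64(6.9)), (587.0, np.float64(8.3)), (592.8, 
[... 8502 characters left out ...]
51.2, np.float64(3.5)), (473.5, np.float64(5.6))])
   (-40.0, [(427.5, np.float64(6.5)), (433.8, np.float64(4.4)), (447.8, np.float64(6.1)), (451.2, np.float64(3.9)), (473.5, np.float64(5.2))])
   (-32.0, [(428.5, np.float64(6.5)), (434.0, np.float64(5.2)), (448.0, np.float64(5.0)), (451.5, np.float64(3.9)), (473.5, np.float64(4.9))])
   (-24.0, [(429.2, np.float64(3.6)), (434.0, np.float64(7.0)), (451.8, np.float64(3.7)), (473.5, np.float64(2.1))])
   (-16.0, [(434.0, np.float64(7.3)), (452.2, np.float64(4.9))])
   (-8.0, [(434.8, np.float64(4.8)), (452.0, np.float64(5.9))])[ WARN:0@0.546] global loadsave.cpp:1063 imwrite_ Unsupported depth image for selected encoder is fallbacked to CV_8U.
```

Run:
```python
from h import *
n="scene";p=cv2.imread("pics/scene2.png");d=np.load("pics/scene_d2.npy");W=cloud(n,p,d)
h=cv2.cvtColor(p,cv2.COLOR_BGR2HSV);H,S,V=[h[...,i].astype(int) for i in range(3)]
X,Y,Z=W[...,0],W[...,1],W[...,2]
for lo,hi in((-100,60),(-400,-150)):
  w=(X>570)&(X<640)&(Y<hi)&(Y>lo)&(Z>60)&(Z<112)&(H>8)&(H<30)&(S>60)
  P=W[w];
  if not len(P): continue
  print(len(P),P[:,1].min(),P[:,1].max())
  for y in range(lo,hi,15):
    q=P[abs(P[:,1]-y)<8]
    if len(q)>4: 
      t=q[(V[w][abs(P[:,1]-y)<8]>140)]
      print(y,len(q),np.percentile(q[:,2],[50,80,90,98]).round(1),len(t),t[:,2].mean().round(2) if len(t) else '', t[:,0].mean().round(1) if len(t) else '')
w=(H>98)&(H<128)&(S>110)&(X>596)&(X<620)&(Y>95)&(Y<178)&(Z>104);print("tubetop",W[w][:,2].mean(),W[w][:,0].mean())
rel([604.4,-128,75.7],178.8)
s=arm.read_state();print(Ro.from_quat(s["ee_rot"]).as_matrix().round(4))
```

```text
411 -99.81290717027667 38.32087479424206
-100 24 [102.1 103.9 104.9 105.8] 17 103.13 601.4
-85 50 [103.  104.8 105.4 106.5] 35 103.85 601.6
-70 49 [102.7 104.8 105.3 107.2] 33 103.64 601.9
-55 48 [102.3 105.2 106.  107.3] 34 103.68 602.5
-40 44 [102.8 104.  104.7 105.8] 31 103.33 602.8
-25 45 [102.2 104.7 105.8 106.4] 30 103.46 603.3
-10 46 [102.1 104.8 105.2 106.9] 33 103.47 603.1
5 48 [102.5 104.  105.  106. ] 32 103.31 603.5
20 42 [102.  104.3 105.  105.8] 30 102.99 604.0
35 35 [102.3 103.7 104.4 105.5] 23 102.81 603.7
911 -326.05897032923036 -150.31980541533252
-325 37 [100.  101.1 101.4 104.2] 0  
-310 110 [100.  101.5 102.4 103.2] 0  
-295 117 [ 99.8 101.8 102.4 103.3] 0  
-280 118 [ 99.8 101.3 102.4 104. ] 0  
-265 113 [ 99.9 101.5 102.4 103.1] 0  
-250 111 [ 99.7 101.3 102.2 104. ] 0  
-235 101 [100.5 101.8 102.8 104.6] 0  
-220 53 [102.8 104.  104.5 107.4] 1 104.33 591.0
-205 51 [102.7 104.7 105.5 106.3] 0  
-190 47 [102.7 104.8 106.1 107. ] 1 107.29 593.2
-175 49 [103.  104.4 105.1 106.1] 6 103.04 599.0
-160 49 [102.  104.2 105.3 106.2] 30 103.23 598.8
tubetop 110.64503206970178 608.0288491462775
t6.42 pos [ 601.87 -130.32   74.68] yaw [-0.9996  0.0269  0.0016] F [-0.6  -0.83  0.41] w16.3
shift cm [-0.247  0.238 -0.102] rot deg [ 0.01 -0.09 -0.34]
[[-9.996e-01  2.690e-02 -1.600e-03]
 [ 2.690e-02  9.996e-01  2.000e-04]
 [ 1.600e-03  1.000e-04 -1.000e+00]]
```

move_arm(
  targets=[
    [-0.24,0.2,-0.13,0,0,-0.34,255],
    [-0.24,0.2,-0.13,0,-0.08,-0.34,255],
    [-0.23,1.5,-0.13,0,-0.08,-0.34,255],
    [-0.22,3,-0.13,0,-0.08,-0.34,255],
    [-0.22,3,-0.13,0,-0.08,-0.34,255],
    [-0.22,3,-0.13,0,-0.08,-0.34,255],
    [-0.22,3,-0.13,0,-0.08,-0.34,255],
  ],
)

```text
clock: 7.3
position: [605.1, -100.3, 75.5]
ee_rot: [0.01, 1.0, 0.0, -0.0]
contact_force: [-0.6, -0.1, 0.3]
gripper_width: 16.2
```

Run:
```python
from h import *
rel([608.9-.021*185.4,-100.4,75.9],178.8)
n="scene"
p,d=arm.get_image(n);cv2.imwrite(f"pics/{n}3.png",p);np.save(f"pics/{n}_d3.npy",d)
W=cloud(n,p,d)
h=cv2.cvtColor(p,cv2.COLOR_BGR2HSV);H,S,V=[h[...,i].astype(int) for i in range(3)]
X,Y,Z=W[...,0],W[...,1],W[...,2]
w=(X>570)&(X<640)&(Y<90)&(Y>-60)&(Z>95)&(Z<112)&(H>8)&(H<30)&(S>60)&(V>140)
P=W[w];print(P[:,1].max(),"x",np.polyfit(P[:,1]-80,P[:,0],1),"z",np.polyfit(P[:,1]-80,P[:,2],1))
w=(H>98)&(H<128)&(S>110)&(X>594)&(X<624)&(Y>95)&(Y<178)&(Z>107);P=W[w];print("tubetop",np.polyfit(P[:,1]-80,P[:,0],1),P[:,2].mean())
w=(H>98)&(H<128)&(S>110)&(X>570)&(X<640)&(Y>70)&(Y<92)&(Z>111);P=W[w];print("flange",P[:,:2].mean(0),P[:,1].min(),P[:,1].max())
a=cv2.resize(p[160:220,240:320],None,fx=8,fy=8,interpolation=cv2.INTER_CUBIC);cv2.imwrite("pics/s3c.png",a)
```

```text
t7.30 pos [ 605.12 -100.33   75.49] yaw [-9.998e-01  2.080e-02  7.000e-04] F [-0.63 -0.09  0.26] w16.2
shift cm [ 0.011 -0.007 -0.041] rot deg [ 0.   -0.04  0.01]
69.54973399396368 x [1.83163072e-02 6.07061404e+02] z [6.80619524e-04 1.04133256e+02]
tubetop [5.83817851e-03 6.09532261e+02] 110.70331741700849
flange [609.18663775  83.65392899] 77.41959062053934 91.46131998850444
```

View pics/s3c.png

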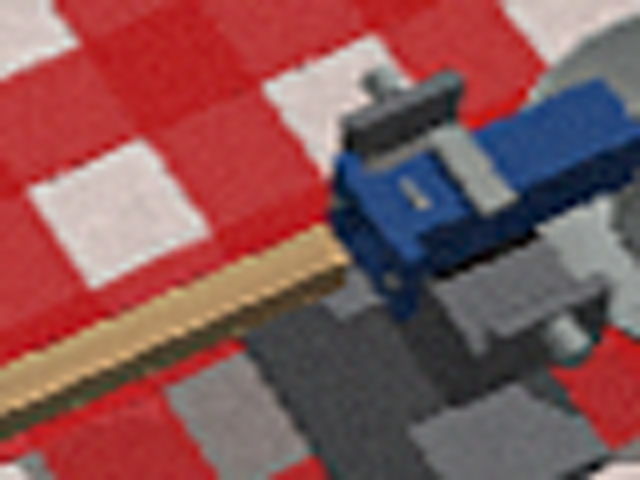

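Run:
```python
from h import *
def ortho(f,n,z,x0,x1,y0,y1,s=4):
    p=cv2.imread(f);xs=np.arange(x0,x1,1/s);ys=np.arange(y0,y1,1/s)
    c=arm.camera_params(n);M=c["mtx"]@c["world_to_cam"][:3];Xg,Yg=np.meshgrid(xs,ys)
    q=np.stack([Xg,Yg,0*Xg+z,0*Xg+1],-1)@M.T
    return cv2.remap(p,(q[...,0]/q[...,2]).astype(np.float32),(q[...,1]/q[...,2]).astype(np.float32),cv2.INTER_CUBIC)
t=ortho("pics/scene3.png","scene",110.5,570,650,70,185)
h=ortho("pics/scene3.png","scene",104,570,650,0,85)
im=np.vstack([h,t]);print(im.shape)
big=cv2.resize(np.hstack([h[:320],t[:320]]),None,fx=1.2,fy=1.2)
cv2.imwrite("pics/orth3.png",big)
```

```text
(800, 320, 3)
```

View pics/orth3.png

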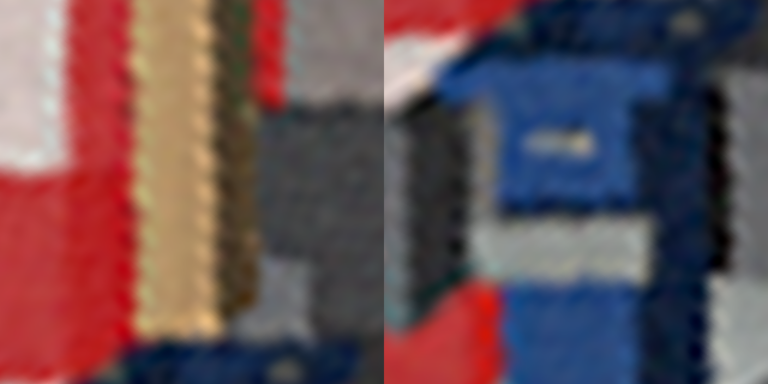

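move_arm(
  targets=[
    [-0.03,0.4,-0.02,0,0,0,255],
    [-0.03,0.8,-0.02,0,0,0,255],
    [-0.03,1.1,-0.02,0,0,0,255],
    [-0.03,1.25,-0.02,0,0,0,255],
    [-0.03,1.25,-0.02,0,0,0,255],
    [-0.03,1.25,-0.02,0,0,0,255],
  ],
)

```text
clock: 8.1
position: [605.7, -87.7, 75.7]
ee_rot: [0.01, 1.0, 0.0, -0.0]
contact_force: [0.1, -0.3, -0.4]
gripper_width: 15.8
```

move_arm(
  targets=[
    [0,0.1,0,0,0,0,255],
    [0,0.2,0,0,0,0,255],
    [0,0.2,0,0,0,0,255],
  ],
)

```text
clock: 8.48
position: [605.7, -85.6, 75.7]
ee_rot: [0.01, 1.0, 0.0, -0.0]
contact_force: [-0.2, -0.4, -0.0]
gripper_width: 16.0
```

move_arm(
  targets=[
    [0,0.1,0,0,0,0,255],
    [0,0.2,0,0,0,0,255],
    [0,0.2,0,0,0,0,255],
  ],
)

```text
clock: 8.85
position: [605.8, -83.6, 75.7]
ee_rot: [0.01, 1.0, 0.0, -0.0]
contact_force: [0.2, -0.0, -0.4]
gripper_width: 15.8
```

move_arm(
  targets=[
    [0,0.1,0,0,0,0,255],
    [0,0.2,0,0,0,0,255],
    [0,0.2,0,0,0,0,255],
  ],
)

```text
clock: 9.22
position: [605.8, -81.6, 75.7]
ee_rot: [0.01, 1.0, 0.0, -0.0]
contact_force: [-0.4, 0.3, -0.5]
gripper_width: 15.9
```

move_arm(
  targets=[
    [0,0.1,0,0,0,0,255],
    [0,0.2,0,0,0,0,255],
    [0,0.2,0,0,0,0,255],
  ],
)

```text
clock: 9.6
position: [605.9, -79.6, 75.7]
ee_rot: [0.01, 1.0, 0.0, -0.0]
contact_force: [-0.3, 1.4, -0.4]
gripper_width: 16.1
```

Run:
```python
from h import *
rel([608.9-.021*165.4,-80,75.9],178.8)
n="scene"
p,d=arm.get_image(n)
a=cv2.resize(p[160:220,240:320],None,fx=8,fy=8,interpolation=cv2.INTER_CUBIC);cv2.imwrite("pics/s4c.png",a)
```

```text
t9.60 pos [605.86 -79.61  75.74] yaw [-9.998e-01  2.050e-02  7.000e-04] F [-0.3   1.41 -0.4 ] w16.1
shift cm [ 0.042 -0.04  -0.016] rot deg [ 0.   -0.04  0.03]
```

View pics/s4c.png

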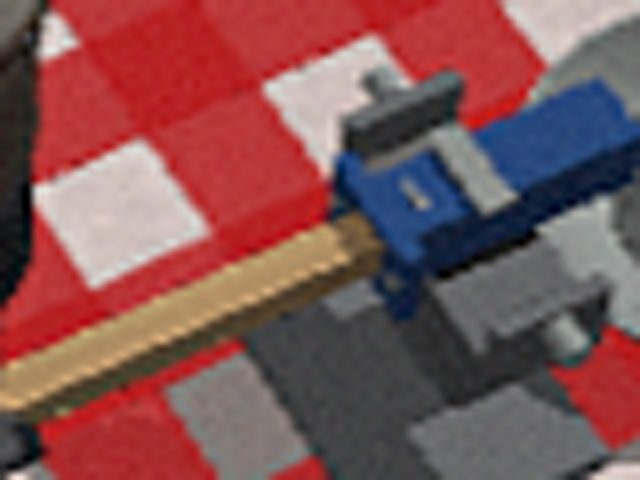

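move_arm(
  targets=[
    [0,0.15,0,0,0,0,255],
    [0,0.3,0,0,0,0,255],
    [0,0.3,0,0,0,0,255],
  ],
)

```text
clock: 10.02
position: [605.9, -76.6, 75.7]
ee_rot: [0.01, 1.0, 0.0, -0.0]
contact_force: [0.2, -0.5, -1.0]
gripper_width: 15.7
```

move_arm(
  targets=[
    [0,0.15,0,0,0,0,255],
    [0,0.3,0,0,0,0,255],
    [0,0.3,0,0,0,0,255],
  ],
)

```text
clock: 10.4
position: [606.0, -73.6, 75.7]
ee_rot: [0.01, 1.0, 0.0, -0.0]
contact_force: [-0.7, 0.1, -1.3]
gripper_width: 16.2
```

move_arm(
  targets=[
    [0,0.15,0,0,0,0,255],
    [0,0.3,0,0,0,0,255],
    [0,0.3,0,0,0,0,255],
  ],
)

```text
clock: 10.78
position: [606.0, -70.6, 75.7]
ee_rot: [0.01, 1.0, 0.0, -0.0]
contact_force: [0.2, 0.8, -0.7]
gripper_width: 15.9
```

move_arm(
  targets=[
    [0,0.15,0,0,0,0,255],
    [0,0.3,0,0,0,0,255],
    [0,0.3,0,0,0,0,255],
  ],
)

```text
clock: 11.15
position: [606.1, -67.6, 75.7]
ee_rot: [0.01, 1.0, 0.0, -0.0]
contact_force: [0.0, 0.3, -1.5]
gripper_width: 16.0
```

move_arm(
  targets=[
    [0,0.15,0.05,0,0,0,255],
    [0,0.3,0.05,0,0,0,255],
    [0,0.3,0.05,0,0,0,255],
  ],
)

```text
clock: 11.52
position: [606.2, -64.6, 75.2]
ee_rot: [0.01, 1.0, 0.0, -0.0]
contact_force: [0.6, -0.8, -0.5]
gripper_width: 15.9
```

move_arm(
  targets=[
    [0,0.15,0,0,0,0,255],
    [0,0.3,0,0,0,0,255],
    [0,0.3,0,0,0,0,255],
  ],
)

```text
clock: 11.9
position: [606.2, -61.6, 75.2]
ee_rot: [0.01, 1.0, 0.0, -0.0]
contact_force: [-0.1, 0.2, -0.9]
gripper_width: 16.0
```

move_arm(
  targets=[
    [0,0.15,0,0,0,0,255],
    [0,0.3,0,0,0,0,255],
    [0,0.3,0,0,0,0,255],
  ],
)

```text
clock: 12.28
position: [606.3, -58.6, 75.2]
ee_rot: [0.01, 1.0, 0.0, -0.0]
contact_force: [0.3, -0.2, -1.7]
gripper_width: 16.1
```

move_arm(
  targets=[
    [0,0.15,0,0,0,0,255],
    [0,0.3,0,0,0,0,255],
    [0,0.3,0,0,0,0,255],
  ],
)

```text
clock: 12.65
position: [606.4, -55.6, 75.2]
ee_rot: [0.01, 1.0, 0.0, -0.0]
contact_force: [0.2, 0.2, 0.2]
gripper_width: 16.0
```

move_arm(
  targets=[
    [0,0.15,0,0,0,0,255],
    [0,0.3,0,0,0,0,255],
    [0,0.3,0,0,0,0,255],
  ],
)

```text
clock: 13.02
position: [606.4, -52.6, 75.2]
ee_rot: [0.01, 1.0, 0.0, -0.0]
contact_force: [0.8, -0.3, -1.6]
gripper_width: 16.0
```

move_arm(
  targets=[
    [0,0.15,0,0,0,0,255],
    [0,0.3,0,0,0,0,255],
    [0,0.3,0,0,0,0,255],
  ],
)

```text
clock: 13.4
position: [606.5, -49.6, 75.2]
ee_rot: [0.01, 1.0, 0.0, -0.0]
contact_force: [-0.1, 0.1, -0.6]
gripper_width: 16.0
```

move_arm(
  targets=[
    [0,0.15,0,0,0,0,255],
    [0,0.3,0,0,0,0,255],
    [0,0.3,0,0,0,0,255],
  ],
)

```text
clock: 13.78
position: [606.3, -47.9, 75.3]
ee_rot: [0.01, 1.0, -0.001, -0.001]
contact_force: [-0.1, -6.1, -0.2]
gripper_width: 16.1
```

move_arm(
  targets=[
    [0,0.15,0,0,0,0,255],
    [0,0.3,0,0,0,0,255],
    [0,0.3,0,0,0,0,255],
  ],
)

```text
clock: 14.15
position: [606.2, -45.3, 75.3]
ee_rot: [0.011, 1.0, -0.001, -0.001]
contact_force: [0.1, -6.9, -0.1]
gripper_width: 15.9
```

move_arm(
  targets=[
    [0,0.15,0,0,0,0,255],
    [0,0.3,0,0,0,0,255],
    [0,0.3,0,0,0,0,255],
  ],
)

```text
clock: 14.52
position: [606.2, -42.4, 75.3]
ee_rot: [0.011, 1.0, -0.001, -0.001]
contact_force: [-0.8, -6.2, 0.2]
gripper_width: 16.3
```

Run:
```python
from h import *
rel([608.9-.021*165.4,-80,75.9],178.8)
n="scene"
p,d=arm.get_image(n)
a=cv2.resize(p[160:220,240:320],None,fx=8,fy=8,interpolation=cv2.INTER_CUBIC);cv2.imwrite("pics/s5c.png",a)
```

```text
t14.53 pos [606.18 -42.38  75.27] yaw [-0.9998  0.0211  0.0021] F [-0.77 -6.17  0.24] w16.3
shift cm [-3.000e-03 -3.763e+00 -5.500e-02] rot deg [-0.11 -0.12 -0.01]
```

View pics/s5c.png

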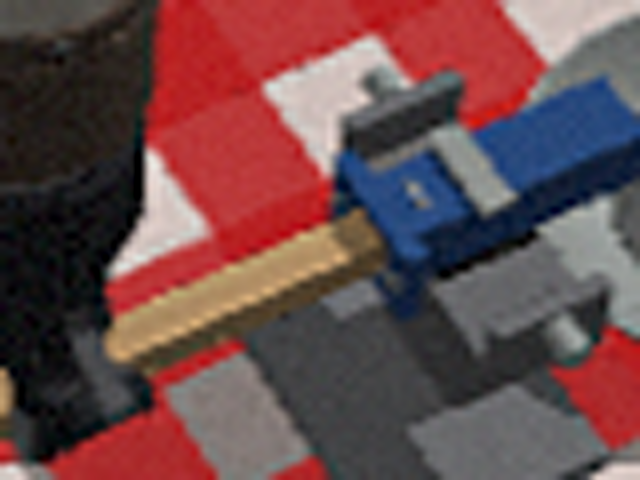

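move_arm(
  targets=[
    [0,0.3,0,0,0,0,255],
    [0,0.6,0,0,0,0,255],
    [0,0.9,0,0,0,0,255],
    [0,1.2,0,0,0,0,255],
  ],
)

```text
clock: 15.08
position: [606.3, -30.5, 75.2]
ee_rot: [0.011, 1.0, -0.001, -0.001]
contact_force: [0.1, -7.7, -0.2]
gripper_width: 16.2
```

move_arm(
  targets=[
    [0,0.3,0,0,0,0,255],
    [0,0.6,0,0,0,0,255],
    [0,0.9,0,0,0,0,255],
    [0,1.2,0,0,0,0,255],
  ],
)

```text
clock: 15.58
position: [606.5, -18.5, 75.2]
ee_rot: [0.011, 1.0, -0.001, -0.001]
contact_force: [0.5, -6.8, 0.2]
gripper_width: 16.2
```

move_arm(
  targets=[
    [0,0.3,0,0,0,0,255],
    [0,0.6,0,0,0,0,255],
    [0,0.9,0,0,0,0,255],
    [0,1.2,0,0,0,0,255],
  ],
)

```text
clock: 16.08
position: [607.1, -5.4, 75.2]
ee_rot: [0.011, 1.0, -0.0, -0.001]
contact_force: [-0.1, -0.0, -0.0]
gripper_width: 16.1
```

move_arm(
  targets=[
    [0,0.4,0,0,0,0,255],
    [0,0.8,0,0,0,0,255],
    [0,1.2,0,0,0,0,255],
  ],
)

```text
clock: 16.45
position: [607.8, 8.0, 75.2]
ee_rot: [0.01, 1.0, 0.0, -0.0]
contact_force: [-0.5, 0.2, -0.6]
gripper_width: 16.4
```

move_arm(
  targets=[
    [0,0.4,0,0,0,0,255],
    [0,0.8,0,0,0,0,255],
    [0,1.2,0,0,0,0,255],
    [0,1.2,0,0,0,0,255],
  ],
)

```text
clock: 16.95
position: [607.9, 19.6, 75.2]
ee_rot: [0.01, 1.0, 0.0, -0.0]
contact_force: [0.7, -0.2, -0.9]
gripper_width: 15.8
```

Run:
```python
from h import *
rel([608.9-.021*165.4,-80,75.9],178.8)
p,d=arm.get_image("scene")
cv2.imwrite("pics/s6c.png",cv2.resize(p[140:220,240:370],None,fx=6,fy=6,interpolation=cv2.INTER_CUBIC))
p,d=arm.get_image("top")
cv2.imwrite("pics/t6c.png",cv2.resize(p[150:230,140:260],None,fx=6,fy=6,interpolation=cv2.INTER_CUBIC))
```

```text
t16.95 pos [607.93  19.61  75.22] yaw [-9.998e-01  2.020e-02  6.000e-04] F [ 0.71 -0.16 -0.91] w15.8
shift cm [ 0.049 -9.965 -0.069] rot deg [ 0.01 -0.04  0.04]
```

View pics/s6c.png

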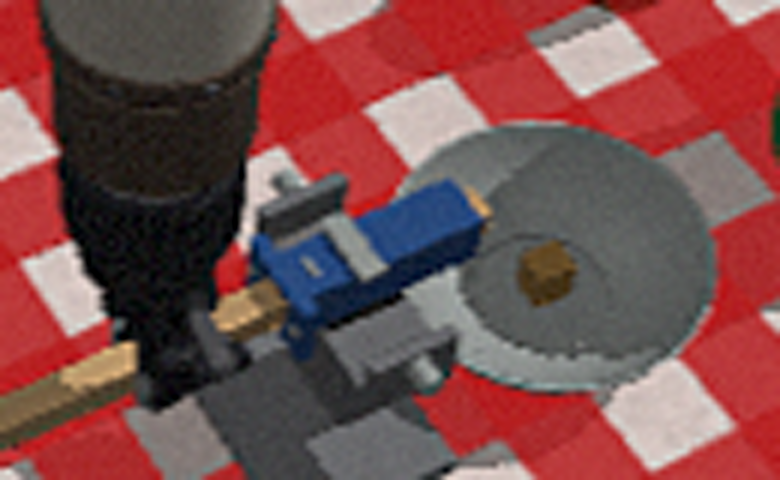

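View pics/t6c.png

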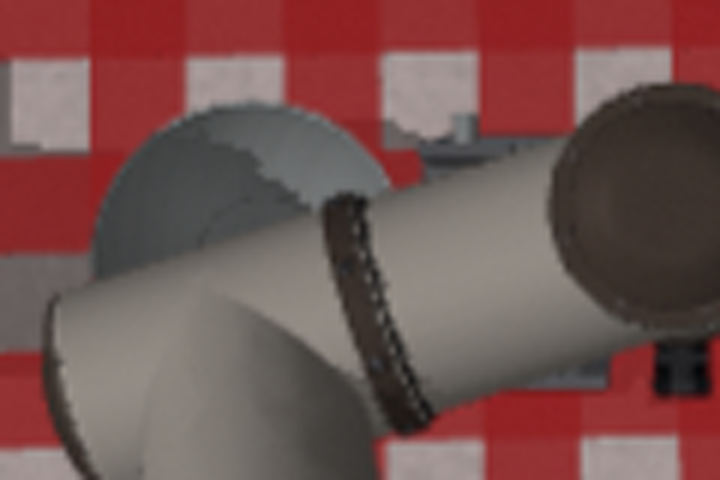

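move_arm(
  targets=[
    [0,-0.5,0,0,0,0,255],
    [0,-1.1,0,0,0,0,255],
    [0,-1.7,0,0,0,0,255],
    [0,-2.3,0,0,0,0,255],
    [0,-2.9,0,0,0,0,255],
    [0,-3.5,0,0,0,0,255],
  ],
)

```text
clock: 17.8
position: [607.1, -16.2, 75.2]
ee_rot: [0.01, 1.0, 0.0, -0.0]
contact_force: [-0.1, -0.2, -0.6]
gripper_width: 16.1
```

move_arm(
  targets=[
    [0,-0.6,0,0,0,0,255],
    [0,-1.2,0,0,0,0,255],
    [0,-1.8,0,0,0,0,255],
    [0,-2.4,0,0,0,0,255],
    [0,-3,0,0,0,0,255],
    [0,-3.6,0,0,0,0,255],
    [0,-4.2,0,0,0,0,255],
    [0,-4.8,0,0,0,0,255],
  ],
)

```text
clock: 18.8
position: [606.2, -64.1, 75.2]
ee_rot: [0.01, 1.0, 0.0, -0.0]
contact_force: [0.8, 0.6, -0.7]
gripper_width: 16.3
```

move_arm(
  targets=[
    [0,-0.6,0,0,0,0,255],
    [0,-1.2,0,0,0,0,255],
    [0,-1.8,0,0,0,0,255],
    [0,-2.4,0,0,0,0,255],
    [0,-3,0,0,0,0,255],
    [0,-4,0,0,0,0,255],
    [0,-5,0,0,0,0,255],
    [0,-6,0,0,0,0,255],
  ],
)

```text
clock: 19.8
position: [604.9, -124.5, 75.2]
ee_rot: [0.01, 1.0, 0.0, -0.0]
contact_force: [-0.7, 0.4, 0.2]
gripper_width: 16.0
```

Run:
```python
from h import *
rel([431.7,-161.5,75],175.04)
```

```text
t19.80 pos [ 604.9  -124.49   75.19] yaw [-9.998e-01  2.080e-02  7.000e-04] F [-0.68  0.45  0.22] w16.0
shift cm [17.24  -4.06   0.031] rot deg [ 0.   -0.04  3.77]
```

Run:
```python
from h import *
rel([431.7,-160,60],175.04)
```

```text
t19.80 pos [ 604.9  -124.49   75.19] yaw [-9.998e-01  2.080e-02  7.000e-04] F [-0.68  0.45  0.22] w16.0
shift cm [17.242 -3.91   1.531] rot deg [ 0.   -0.04  3.77]
```

move_arm(
  targets=[
    [2,-0.5,0,0,0,0.5,255],
    [5,-1,0,0,0,1,255],
    [9,-2,0,0,0,2,255],
    [13,-3,0,0,0,3,255],
    [16,-3.7,0.5,0,0,3.77,255],
    [17.25,-3.91,1.5,0,0,3.77,255],
    [17.25,-3.91,1.5,0,0,3.77,255],
    [17.25,-3.91,1.5,0,0,3.77,255],
    [17.25,-3.91,1.5,0,0,3.77,255],
  ],
)

```text
clock: 20.92
position: [432.8, -159.2, 60.6]
ee_rot: [0.043, 0.999, -0.0, 0.0]
contact_force: [0.1, 0.9, -1.1]
gripper_width: 15.9
```

Run:
```python
from h import *
rel([431.7,-160,21.6],175.04)
p,d=arm.get_image("scene")
cv2.imwrite("pics/s7c.png",cv2.resize(p[140:240,90:250],None,fx=5,fy=5,interpolation=cv2.INTER_CUBIC))
```

```text
t20.93 pos [ 432.8  -159.2    60.64] yaw [-9.963e-01  8.590e-02 -5.000e-04] F [ 0.1   0.94 -1.09] w15.9
shift cm [ 0.105 -0.089  3.904] rot deg [0.   0.03 0.03]
```

View pics/s7c.png

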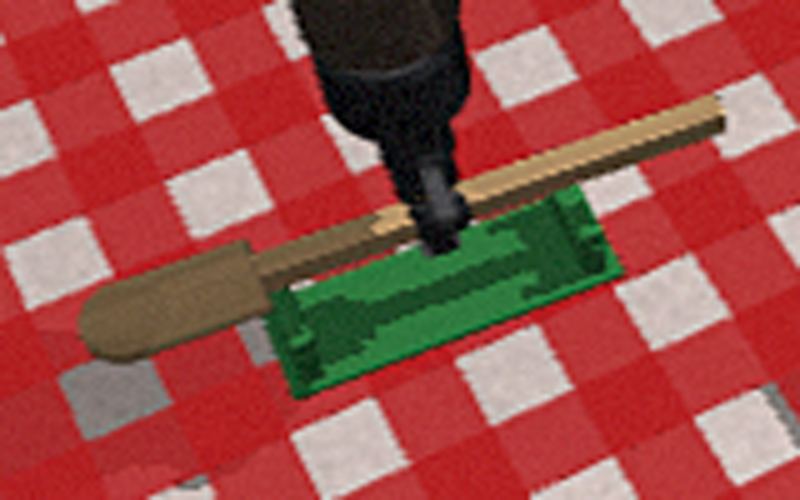

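The spoon hangs level over the rest: handle end at zoom (720,115), both green posts below the handle (near 285,320 and 580,200). I'll lower it now.

move_arm(
  targets=[
    [0.1,-0.09,1,0,0,0,255],
    [0.1,-0.09,2,0,0,0,255],
    [0.1,-0.09,3,0,0,0,255],
    [0.1,-0.09,3.5,0,0,0,255],
    [0.1,-0.09,3.85,0,0,0,255],
    [0.1,-0.09,3.9,0,0,0,255],
    [0.1,-0.09,3.9,0,0,0,255],
  ],
)

```text
clock: 21.85
position: [430.7, -160.0, 21.5]
ee_rot: [0.043, 0.999, 0.0, -0.0]
contact_force: [0.2, -0.8, -0.4]
gripper_width: 16.2
```

move_arm(
  targets=[
    [0,0,0.04,0,0,0,255],
    [0,0,0.04,0,0,0,255],
  ],
)

```text
clock: 22.1
position: [430.7, -160.0, 21.1]
ee_rot: [0.043, 0.999, 0.0, -0.0]
contact_force: [-0.5, -0.6, -0.3]
gripper_width: 16.0
```

move_arm(
  targets=[
    [0,0,0,0,0,0,180],
    [0,0,0,0,0,0,140],
    [0,0,0,0,0,0,100],
    [0,0,0,0,0,0,50],
    [0,0,0,0,0,0,0],
    [0,0,0,0,0,0,0],
    [0,0,0,0,0,0,0],
    [0,0,0,0,0,0,0],
  ],
)

```text
clock: 23.1
position: [430.6, -160.0, 20.9]
ee_rot: [0.043, 0.999, 0.0, -0.0]
contact_force: [0.3, -0.1, 0.1]
gripper_width: 85.2
```

move_arm(
  targets=[
    [0,0,-1,0,0,0,0],
    [0,0,-3,0,0,0,0],
    [0,0,-7,0,0,0,0],
    [0,0,-12,0,0,0,0],
    [0,0,-18,0,0,0,0],
    [0,-10,-18,0,0,0,0],
    [0,-10,-18,0,0,0,0],
    [0,-10,-18,0,0,0,0],
    [0,-10,-18,0,0,0,0],
  ],
)

```text
clock: 24.22
position: [421.7, -259.5, 201.1]
ee_rot: [0.043, 0.999, 0.0, -0.0]
contact_force: [0.3, 0.1, -0.8]
gripper_width: 85.4
```

Run:
```python
from h import *
rel([431.7,-160,21.6],175.04)
for n in("scene","top"):
    p,d=arm.get_image(n);cv2.imwrite(f"pics/{n}8.png",p);np.save(f"pics/{n}_d8.npy",d)
p=cv2.imread("pics/scene8.png");cv2.imwrite("pics/s8c.png",cv2.resize(p[110:310,70:430],None,fx=2.2,fy=2.2,interpolation=cv2.INTER_CUBIC))
n="scene";d=np.load("pics/scene_d8.npy");W=cloud(n,p,d)
h=cv2.cvtColor(p,cv2.COLOR_BGR2HSV);H,S,V=[h[...,i].astype(int) for i in range(3)]
X,Y,Z=W[...,0],W[...,1],W[...,2]
w=(X>390)&(X<470)&(Y<20)&(Y>-250)&(Z>43)&(Z<56)&(H>8)&(H<30)&(S>60)&(V>120);P=W[w]
print(len(P),P[:,1].min(),P[:,1].max(),np.polyfit(P[:,1],P[:,0],1),np.polyfit(P[:,1],P[:,2],1))
```

```text
t24.23 pos [ 421.73 -259.48  201.15] yaw [-9.962e-01  8.670e-02  7.000e-04] F [ 0.33  0.08 -0.76] w85.4
shift cm [-0.143  9.993 17.957] rot deg [ 0.01 -0.04 -0.02]
438 -249.64641038690843 7.968679257147983 [8.44951451e-02 4.42886168e+02] [-1.13107372e-05  4.98857302e+01]
```

View pics/s8c.png

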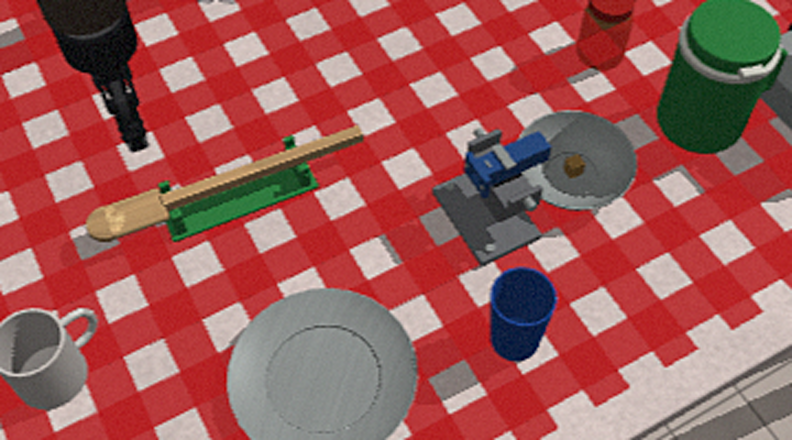

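View pics/top8.png

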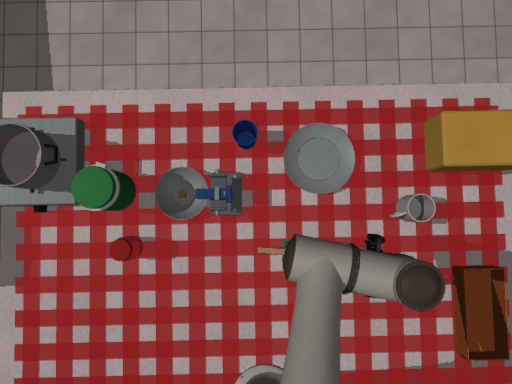

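The spoon lies level across both posts (scene view, handle end at (360,133), paddle at (100,220)). The block is in the bowl at (573,167), the other things are where they were, and the gripper is clear.

```bash
python3 -c "
from bench import arm
print(arm.job_done())"
```

```text
the job is handed in; nothing more can be done
None
```

The brass block is out of the tube and in the steel bowl, and the spoon is back across both posts of its rest. I handed the job in at about 24 s of the 64 s allowed.

- **Finding the bore:** I lined the spoon handle up with the tube by camera. The edge fits and the depth readings disagreed by up to about 2 mm sideways, so I fed the handle in 2–3 mm steps. It went in with readings of no more than about 2 N, which is close to sensor noise.
- **Pushing the block:** I met the block about 41 mm inside the mouth and it slid at 6–8 N, well under the 20 N limit. The force then dropped to zero, and I carried the handle on until its end showed past the far end of the tube.
- **Last checks:** The final pictures show the block in the bowl and the other objects apparently unmoved, judged by eye. The spoon lies level, with its lengthwise height slope near zero. It sits at nearly its starting angle and about 2 mm from its starting line, inside the notches. The gripper is open and well clear of everything.
- **Not confirmed:** The arm hid the rest in the last top view, so the spoon's resting place was checked from the scene camera only.

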